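Free the key box's turn and hold its sprung slide at the mark

TASK

Turn the steel thumb turn on top of the black key box clockwise (seen from above) until it clicks past its detent and rests in its free position, then pull the sprung slide by its upright tab until its pointer is level with the rib of the mark clip, and keep holding it there so that I can open the little door: finish with the fingers still holding the slide, do not let it go. Leave the turn in the free position and all the other things on the shelf where they are.

Things in the scene. Friction and masses are not known exactly. Their poses are not given: they have to be found in the camera images.
- key_box: Black plastic key box fixed to the shelf, 100 (x) x 270 (y) x 90 mm tall; origin at the centre of its underside, z up, y along its length, a small swing door on its +x side face (not used). The turn stands on its flat top near the -y end, the slide in the middle; the slide pulls towards the +y end. It stands at a different place and yaw each time.
- turn (a joint): Angle of the thumb turn, rad: 0 = locked (bar across the box, along the box's x), grows as it turns clockwise seen from above. Detent: a sprung plunger resists with up to about 0.14 N m until 0.65, then snaps it over, and it comes to rest by itself against its stop at 1.3 (free). While it is locked, a cam inside the box blocks the slide.
- turn_grip (a point): Point on the vertical axis of the thumb turn (box frame x 0, y -90 mm), 32 mm above the box's top (z 122 mm in the box's frame); its x axis lies along the bar. The turn is a flat upright steel bar 46 mm long, 12 mm thick, its top 48 mm above the box's top; pinch it across its 12 mm.
- slide (a joint): Travel of the sprung slide, m: 0 = fully back at rest, grows as it is pulled towards the box's +y; stop at 0.065. A spring pulls it back with about 4.5 N at rest and 90 N/m more; released, it returns to 0.
- slide_grip (a point): Point in the slide's upright grey tab, on its centre, 38 mm above the box's top (z 128 mm in the box's frame; box frame x 0, y 15 mm at rest). The tab is a plate 26 mm (box x) x 10 mm (box y), from 11 to 53 mm above the box's top, on an aluminium carriage 36 x 56 mm whose top is 11 mm above the box's top; it can be pinched across its 10 mm, fingers along the pull.
- slide_pointer (a point): Tip of the slide's pointer, a 4 mm wide aluminium finger that sticks out sideways (box +x) from the carriage; the point lies 30 mm from the slide's middle line, 9 mm above the box's top; at the same box y as the middle of the tab.
- mark_clip: The mark: a fixed white plastic saddle clip 16 (box x) x 18 mm on the box's top beside the slide's path (40 mm to box +x of the slide's middle line) with an upright aluminium rib, 4 mm wide and 14 mm high, across its middle. Origin at the middle of its underside, on the box's top, below the rib; axes parallel to the box's. The pointer is level with it when both have the same box y. It is set 26 to 50 mm along the pull from the pointer's rest.
- torch: Steel torch, standing on its head, 48 mm across, 135 mm tall; origin at the centre of its underside. Leave alone.
- wall_plug_a: Orange plastic wall plug, 43 x 13 x 12 mm, lying on the key box's top near its +y end, on the -x side; origin under its middle, x along it. Leave alone.
- wall_plug_b: Orange plastic wall plug like the other, lying on the shelf near the box's -y end, on its -x side. Leave alone.
- bulb_case: Glass bulb in a clear case 62 x 62 x 100 mm, standing on the shelf past the box's +y end; origin at the centre of its underside. Leave alone.
- tester: Tester screwdriver, 180 mm long, dark silicone handle, lying on the shelf on the box's -x side; x along it. Leave alone.
- padlock: Brass padlock, 32 x 40 x 18 mm with a steel shackle, lying on the shelf past the box's -y end. Leave alone.
- tape_roll: Black roll, 68 mm across with a 40 mm hole, 19 mm tall, lying flat on the shelf on the box's +x side. Leave alone.

How it is judged (in metres and radians):
On the way, in this order (a step that is already met when the one before it is completed fails the run):
1. the turn has clicked past its detent into the free position, the slide still at rest (value of joint turn above 1.1 rad and value of joint slide below 0.01 m), for 0.2 s.
2. the fingers hold the slide's pointer level with the mark's rib (value of joint turn above 1.1 rad and y of slide_pointer in the frame of mark_clip between -0.005 and 0.005 m and contact force between the fingers and slide above 1.5 N), for 0.5 s.
At the end, for the whole second after the job is handed in: The turn is in its free position (beyond 1.1 rad); the slide stands still with its pointer within 5 mm of the mark's rib along the pull, and the fingers hold it there against its spring (more than 1.5 N on it) (all of step 2 and velocity of joint slide between -0.01 and 0.01 m/s); the arm keeps its last pose, push and grip.
It fails at once if the bulb case is shifted by more than 30 mm (distance of bulb_case from where it was at the start of the episode above 0.03 m).
It fails at once if the torch is shifted by more than 30 mm (distance of torch from where it was at the start of the episode above 0.03 m).
It fails at once if a wall plug is shifted by more than 30 mm (distance of any of wall_plug_a, wall_plug_b from where it was at the start of the episode above 0.03 m).
It fails at once if the tester, padlock or tape roll is shifted by more than 30 mm (distance of any of tester, padlock, tape_roll from where it was at the start of the episode above 0.03 m).
It also fails if it takes over 42 s, if anything falls off the work surface, if the arm or the gripper's body presses on something with over 40 N, if the wrist force passes 120 N, or if a joint passes its speed limit or range.

ROBOT

A 6-joint arm with a two-finger parallel gripper is mounted at the origin on the work surface. World frame = base frame: x ahead of the robot, y to its left, z up, the work surface at z = 0. Lengths are in mm, angles in rad, forces in N, time in s.
With the tool pointing down it reaches from about 375 to 925 mm from the base axis. Payload 5.7 kg.
Tool frame: the origin (TCP) lies midway between the tips of the shut fingers; the grasp point (between the pads) lies 19 mm behind it; z points along the fingers, y is the line along which they close (so a half turn about z gives the same grasp; the last joint's range is limited). The gripper opens to 88 mm and grips with 3 to 60 N. Pads are 20 mm wide; open, the fingers measure 115 mm over their backs; the gripper's body (75 mm by 178 mm) begins 61 mm behind the grasp point.
Start: joints at [-1.295, 0.359, 1.51, -0, 1.272, -0.115], TCP at [228.539, -554.736, 222.623] pointing down, gripper open.
Joint ranges: [-2.97, 2.97], [-1.01, 2.36], [0.21, 2.38], [-0.96, 4.11], [0.2, 2.71], [-2.98, 2.98]. Speed limits (rad/s): [2.39, 2.39, 3.14, 3.14, 3.14, 3.14].

INTERFACE

Orientations are given as a rotation vector (axis times angle).
In Python, from bench import manip, snapshot, get_calibration, ticket gives the robot as it stands. The module is installed in compiled form; this text tells all that it offers.
- The arm moves only by the tool jog_arm, never from a script. Its argument "moves" is a list of rows, each a list of 6 numbers: the shift along the world's x, y, z in m, then the turn, a rotation vector about the world's x, y, z in rad. In form: [[tx, ty, tz, ax, ay, az], ...]. A call has 1 to 8 rows; each row is the pose to reach, as a shift and turn from the pose commanded when the call began; what a row does not reach only later rows make up. A row lasts 1/12 s, in which the tool goes at most 41.7 mm and 7.16 degrees, less where a joint would pass 70% of its speed; a pose out of reach is approached as far as the arm can. A call with a gripper value outside its range is refused whole. "fingers" is the finger opening in m, from 0 to 0.0878, set as the call begins (left out, the last holds). The fingers move at their own pace and stop on an object; "newtons" is the grip in N (left out, the last holds). Time passes only in rows, so rows that repeat a pose let the fingers close. It gives the time, the measured TCP pose, the force, the opening and the grip force at its end, in the units of the state.
- manip.observe(): the state, without advancing time (a new reading comes with each control period).
- snapshot(name): name is "scene" or "top" or "wrist"; returns the picture (480x640x3 uint8, red, green, blue); there is no depth.
- get_calibration(name): a dict with "vertical_fov" (degrees; the focal length in pixels is half the picture's height over the tangent of half this angle, whatever the lens; pixels are square), "cx", "cy" (the principal point, pixels), "R" (3x3) and "t" (3): a world point X has camera coordinates R X + t. Camera axes: x right, y down, z forward; pixel columns grow to the right and rows downward; lengths in mm; the calibration is good to about 2 mm. A picture is of the moment at which its call begins: read the wrist's pose just before it. get_calibration takes no time and is no camera call; for the wrist camera it gives the pose at the moment of the call.
- ticket.sign_off(): hands the job in; it is judged then, once.
The state is a dict: "time_s": time; "q": joint angles; "qvel": joint speeds; "joint_torque": joint torques, N m; "ee_pos": TCP position; "eef_rot": TCP orientation; "force": force on the tool from outside, world axes, zero at the start; "wrist_torque": the same for the moment, N m; "grip_width": finger opening in mm; "grip_force": force on a finger pad.
Only numpy, scipy, OpenCV 4.12 (cv2) and the standard library are available. Lean on these libraries where they do the work, as an engineer would, in place of code of your own. Each camera call takes 0.05 s, during which the arm holds its last target. There are 200 camera calls.

## Working session

There is one attempt and no reset: what is moved stays moved. The work goes in short steps, Python scripts to look and compute and a tool call to move; the robot and the scene stay as the last step left them, time stands still between calls to the robot, and variables do not carry over. Pictures are saved under pics/ and viewed, at most 10 in all, crops included, and the job is handed in when it is done.

Besides the shell and the picture viewer there is one more tool, called after ">>>" as a command line: name --pt "numbers of a row" for each row, then --argument value for the rest. jog_arm: Moves the arm, as the interface text tells. Its arguments: {"type":"object","properties":{"moves":{"type":"array","items":{"type":"array","items":{"type":"number"}}},"fingers":{"type":"number"},"newtons":{"type":"number"}},"required":["moves"]}

```bash
mkdir -p pics
cat > h.py <<'E'
import numpy as np, cv2
from bench import manip, snapshot, get_calibration, ticket
def snap(n,f):
    c=get_calibration(n); im=snapshot(n); cv2.imwrite('pics/'+f+'.png',im[:,:,::-1])
    np.savez('pics/'+f,**{k:np.array(v) for k,v in c.items()}); return im,c
def ray(c,u,v,z):
    f=240/np.tan(np.radians(float(c['vertical_fov']))/2); R=np.array(c['R']);t=np.array(c['t'])
    d=R.T@np.array([(u-c['cx'])/f,(v-c['cy'])/f,1]); o=-R.T@t
    return o+d*(z-o[2])/d[2]
def proj(c,X):
    f=240/np.tan(np.radians(float(c['vertical_fov']))/2); p=np.array(c['R'])@X+np.array(c['t'])
    return p[:2]/p[2]*f+[float(c['cx']),float(c['cy'])]
E
python3 - <<'E'
from h import *
for n in('top','scene'):
    im,c=snap(n,n+'0'); print(n,c)
s=manip.observe(); print(s)
E
```

```text
top {'vertical_fov': 44.64072706445727, 'cx': 325.79234075781505, 'cy': 241.24820672879588, 'R': array([[ 0.02112971, -0.99975349, -0.00681832],
       [-0.9805067 , -0.01938944, -0.19552663],
       [ 0.19534623,  0.01081683, -0.98067469]]), 't': array([  30.61729218,  581.51080379, 1112.26492582])}
scene {'vertical_fov': 49.2654408543647, 'cx': 312.87039815249636, 'cy': 241.43096522566566, 'R': array([[ 0.85636562,  0.51606591,  0.01771708],
       [ 0.41280983, -0.66360307, -0.6238742 ],
       [-0.3102031 ,  0.5415782 , -0.78132394]]), 't': array([-517.83379135, -156.96879185, 1069.26898148])}
{'time_s': 0.1, 'q': array([-1.29509377e+00,  3.59407791e-01,  1.51132963e+00, -1.08004048e-06,
        1.27248941e+00, -1.15110555e-01]), 'qvel': array([ 0.000278  , -0.00171279, -0.00122506,  0.00048297,  0.00197363,
        0.00141876]), 'joint_torque': array([ 1.29075115e-04, -5.16358423e+01, -2.71406561e+01,  6.77857222e-02,
        2.77082896e-02, -4.43720819e-05]), 'ee_pos': array([ 228.38003273, -554.16130615,  221.90657691]), 'eef_rot': array([-3.08020647e+00, -6.09672722e-01,  2.07404507e-04]), 'force': array([ 0.55760021,  0.20823832, -0.35278758]), 'wrist_torque': array([-0.02587468,  0.02873682,  0.01107895]), 'grip_force': 0.0, 'grip_width': 88.1070565264449}
```

View pics/top0.png

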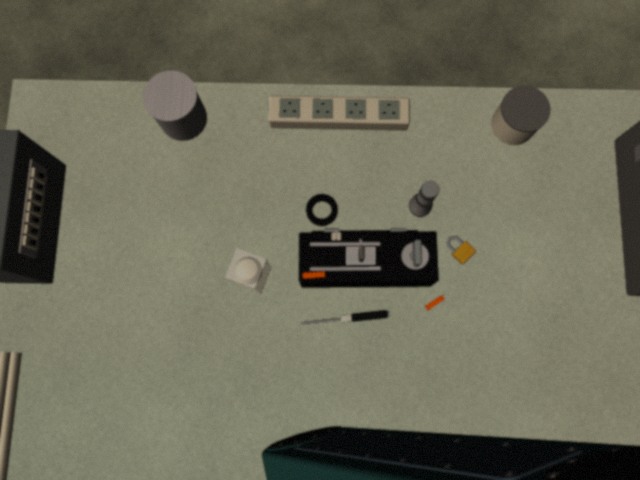

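View pics/scene0.png

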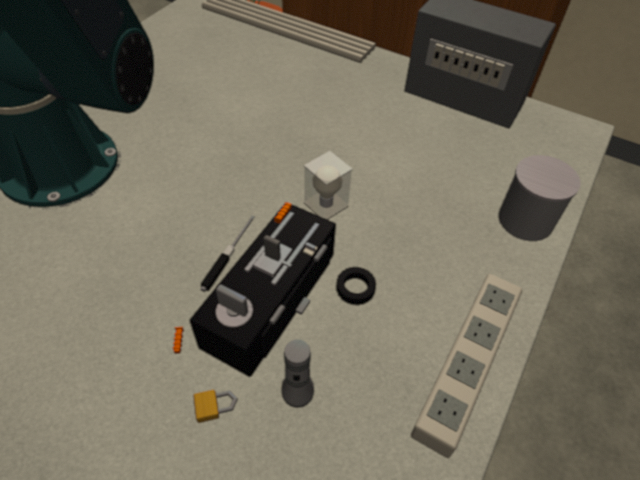

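The top view shows the box's top with the disc and bar at (416,253), the tab at (362,252) and the mark clip at (336,237). The pull is to the left, and the box is nearly parallel to world y. The scene view confirms this.

Run:
```python
from h import *
c=get_calibration('top')
for n,u,v,z in[('bartop',417,252,138),('disc',415.5,256,94),('tabtop',361.5,251,143),('mark',336,237,100),('railL',310,244,92),('railR',380,243.5,92),('rail2L',310,269,92),('rail2R',380,268,92),('torch',429,189,135)]: print(n,ray(c,u,v,z).round(1))
w=get_calibration('wrist'); R=np.array(w['R']); print(R.round(3), -R.T@w['t'], w['vertical_fov'])
s=manip.observe();from scipy.spatial.transform import Rotation as Ro
print(Ro.from_rotvec(s['eef_rot']).as_matrix().round(3))
```

```text
bartop [ 547.8 -127.7  138. ]
disc [ 548.  -131.2   94. ]
tabtop [546.7 -24.7 143. ]
mark [581.   22.5 100. ]
railL [567.8  72.6  92. ]
railR [571.5 -63.   92. ]
rail2L [518.9  71.3  92. ]
rail2R [523.5 -63.2  92. ]
torch [ 670.3 -152.   135. ]
[[ 0.381 -0.925 -0.002]
 [-0.882 -0.364  0.298]
 [-0.276 -0.112 -0.955]] [ 302.94565196 -521.51994655  384.09977819] 67.83284356939127
[[ 0.925  0.381 -0.   ]
 [ 0.381 -0.925  0.002]
 [ 0.    -0.002 -1.   ]]
```

>>> jog_arm --pt "0.02 0.03 0.015 0 0 -0.05" --pt "0.319 0.475 0.02 0 0 -0.36" --pt "0.319 0.475 0.02 0 0 -0.36" --pt "0.319 0.475 0.02 0 0 -0.36" --pt "0.319 0.475 0.02 0 0 -0.36" --pt "0.319 0.475 0.02 0 0 -0.36" --pt "0.319 0.475 0.02 0 0 -0.36" --pt "0.319 0.475 0.02 0 0 -0.36" --fingers 0.05 --newtons 30

```text
time_s: 0.77
ee_pos: [410.8, -282.0, 240.2]
eef_rot: [-3.141, -0.048, 0.0]
force: [1.1, -0.6, 0.2]
grip_width: 49.8
grip_force: 0.0
```

>>> jog_arm --pt "0.136 0.2 0 0 0 0" --pt "0.136 0.2 0 0 0 0" --pt "0.136 0.2 0 0 0 0" --pt "0.136 0.2 0 0 0 0" --pt "0.136 0.2 0 0 0 0" --pt "0.136 0.2 0 0 0 0" --pt "0.136 0.2 0 0 0 0" --pt "0.136 0.2 0 0 0 0"

```text
time_s: 1.43
ee_pos: [546.7, -82.5, 239.8]
eef_rot: [-3.141, -0.054, 0.001]
force: [-1.1, -0.2, -0.1]
grip_width: 49.8
grip_force: 0.0
```

Run:
```python
from h import *
im,c=snap('wrist','w0'); s=manip.observe(); print(s['ee_pos'],s['eef_rot'],s['q'])
```

```text
[545.91991206 -83.64647455 239.81516998] [ 3.14103063e+00  5.13424910e-02 -2.18768988e-03] [-2.76743280e-01  2.75495481e-01  1.59024578e+00 -5.62079201e-04
  1.27714391e+00  1.26152751e+00]
```

View pics/w0.png

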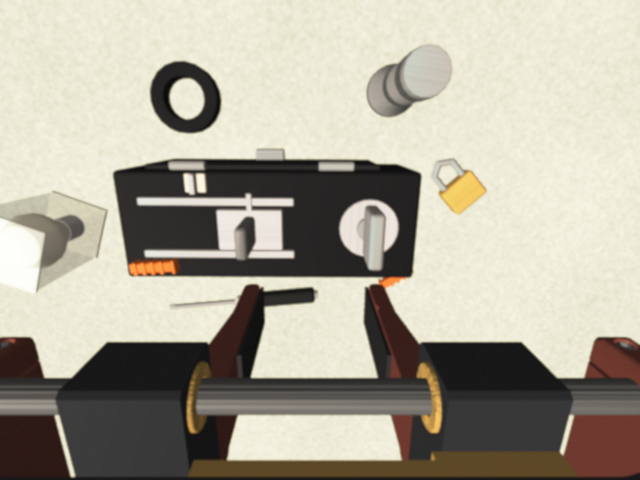

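The wrist view shows the disc at (369,229), the bar at (375,238), the tab at (244,238), the pointer at (249,201) and the clip at (195,184). I'll enlarge it for exact edges.

Run:
```python
from h import *
im=cv2.imread('pics/w0.png')
a=cv2.resize(im[165:285,170:270],None,fx=4,fy=4,interpolation=cv2.INTER_CUBIC)
b=cv2.resize(im[165:285,330:430],None,fx=4,fy=4,interpolation=cv2.INTER_CUBIC)
cv2.imwrite('pics/w0z.png',np.hstack([a,b]))
```

```text
(no output)
```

View pics/w0z.png

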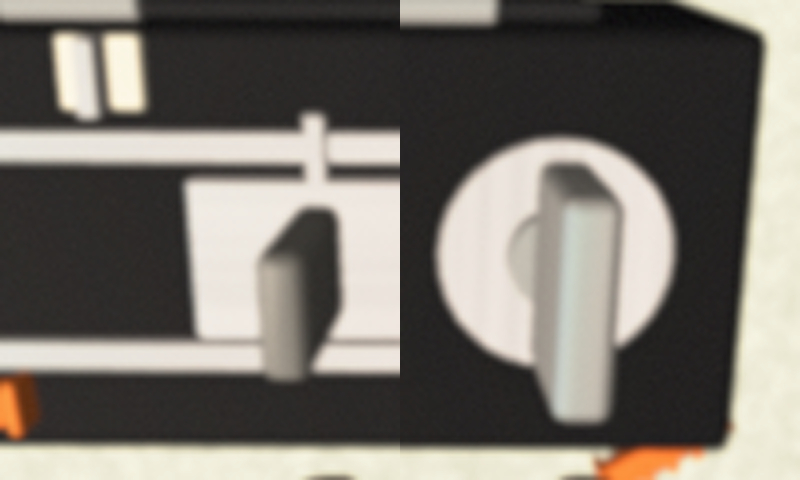

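Run:
```python
from h import *
c=np.load('pics/w0.npz')
d={}
for n,u,v,z in[('bar',376.75,242.5,138),('bar+',377.75,215,138),('bar-',375.6,270,138),('disc',368.8,228,94),('tab',240.75,244.75,143),('ptip',248.25,194,100),('rib',191.75,184.75,104),('rib108',191.75,184.75,108),('clip',195,183,95),('railL',137,201.5,92),('railR',294,201.5,92),('BL',126.5,275.5,90),('BR',411.5,275.5,90)]:
    d[n]=ray(c,u,v,z); print(n,d[n].round(1))
y=np.radians(0)
for a,b in(('railR','railL'),('BR','BL'),('bar','tab')):
    e=d[b]-d[a]; print(a,b,np.arctan2(-e[0],e[1]),np.hypot(*e[:2]))
```

```text
bar [ 547.8 -129.4  138. ]
bar+ [ 569.5 -128.2  138. ]
bar- [ 525.  -130.5  138. ]
disc [ 547.7 -129.7   94. ]
tab [543.9 -25.2 143. ]
ptip [575.5 -24.  100. ]
rib [582.3  22.1 104. ]
rib108 [582.9  20.8 108. ]
clip [582.5  22.3  95. ]
railL [564.2  75.2  92. ]
railR [568.9 -62.5  92. ]
BL [492.7  94.1  90. ]
BR [ 502.  -174.2   90. ]
railR railL 0.03454817640410847 137.75465433986673
BR BL 0.034707313979769304 268.44401117962735
bar tab 0.037021046721381304 104.26689058353573
```

>>> jog_arm --pt "0.001 -0.047 -0.03 0 0 0" --pt "0.001 -0.047 -0.06 0 0 0" --pt "0.001 -0.047 -0.06 0 0 0" --pt "0.001 -0.047 -0.06 0 0 0" --pt "0.001 -0.047 -0.06 0 0 0"

```text
time_s: 1.9
ee_pos: [546.9, -131.7, 181.0]
eef_rot: [-3.141, -0.045, 0.0]
force: [0.4, -0.6, 1.1]
grip_width: 49.9
grip_force: 0.0
```

Run:
```python
from h import *
s=manip.observe(); print(s['ee_pos'],s['eef_rot'],s['q'])
im,c=snap('wrist','w1'); print(proj(c,np.array([547.8,-129.5,138])))
a=cv2.imread('pics/w1.png');cv2.imwrite('pics/w1z.png',a[150:450,150:550])
s=manip.observe(); print(s['ee_pos'],s['eef_rot'],s['q'])
```

```text
[ 546.89020021 -131.7287072   181.00910551] [-3.14085569e+00 -4.53613277e-02  2.22073943e-04] [-3.59381663e-01  3.47079252e-01  1.64244307e+00  3.60619519e-04
  1.15235150e+00  1.18238540e+00]
[313.04731524 268.38199669]
[ 547.62196513 -131.54060896  181.7252649 ] [3.14097106e+00 4.66588428e-02 2.41224298e-03] [-3.58589499e-01  3.46287878e-01  1.64166231e+00  3.33902973e-04
  1.15211252e+00  1.18236367e+00]
```

View pics/w1z.png

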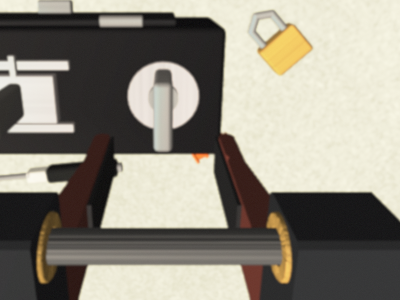

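The bar's top is at u≈313, as predicted, and the fingers straddle it. I'll descend and grip.

>>> jog_arm --pt "0 0.002 -0.03 0 0 0" --pt "0 0.002 -0.055 0 0 0" --pt "0 0.002 -0.077 0 0 0" --pt "0 0.002 -0.077 0 0 0"

```text
time_s: 2.28
ee_pos: [545.5, -127.9, 101.4]
eef_rot: [-3.14, -0.049, 0.006]
force: [-0.2, 0.7, -0.4]
grip_width: 50.2
grip_force: 0.0
```

>>> jog_arm --pt "0 0 0 0 0 0" --pt "0 0 0 0 0 0" --pt "0 0 0 0 0 0" --pt "0 0 0 0 0 0" --pt "0 0 0 0 0 0" --pt "0 0 0 0 0 0" --fingers 0 --newtons 30

```text
time_s: 2.78
ee_pos: [548.1, -129.9, 104.3]
eef_rot: [3.139, 0.049, 0.003]
force: [-1.6, -13.7, 1.0]
grip_width: 13.2
grip_force: 7.0
```

>>> jog_arm --pt "0 0 0 0 0 0" --pt "0 0 0 0 0 0" --pt "0 0 0 0 0 -0.1" --pt "0 0 0 0 0 -0.2" --pt "0 0 0 0 0 -0.3" --pt "0 0 0 0 0 -0.4" --pt "0 0 0 0 0 -0.5" --pt "0 0 0 0 0 -0.6"

```text
time_s: 3.45
ee_pos: [548.1, -130.4, 104.3]
eef_rot: [3.012, -0.888, 0.004]
force: [-1.3, -1.9, 3.9]
grip_width: 11.7
grip_force: 30.0
```

>>> jog_arm --pt "0 0 0 0 0 -0.1" --pt "0 0 0 0 0 -0.2" --pt "0 0 0 0 0 -0.3" --pt "0 0 0 0 0 -0.4" --pt "0 0 0 0 0 -0.5" --pt "0 0 0 0 0 -0.6" --pt "0 0 0 0 0 -0.67" --pt "0 0 0 0 0 -0.67"

```text
time_s: 4.12
ee_pos: [548.6, -130.0, 104.3]
eef_rot: [-2.555, 1.828, -0.005]
force: [0.5, -3.1, 4.0]
grip_width: 11.8
grip_force: 30.0
```

>>> jog_arm --pt "0 0 0 0 0 0" --pt "0 0 0 0 0 0" --pt "0 0 0 0 0 0" --pt "0 0 0.02 0 0 0" --pt "0 0 0.05 0 0 0" --pt "0 0 0.08 0 0 0" --pt "0 0 0.1 0 0 0" --pt "0 0 0.1 0 0 0" --fingers 0.04

```text
time_s: 4.78
ee_pos: [549.8, -129.7, 207.6]
eef_rot: [-2.557, 1.821, -0.011]
force: [0.1, -1.3, -0.2]
grip_width: 40.3
grip_force: 0.0
```

>>> jog_arm --pt "0 0.03 0.01 0 0 0.12" --pt "0 0.06 0.01 0 0 0.24" --pt "0 0.09 0.01 0 0 0.36" --pt "-0.003 0.105 0.01 0 0 0.48" --pt "-0.003 0.105 0.01 0 0 0.6" --pt "-0.003 0.105 0.01 0 0 0.72" --pt "-0.003 0.105 0.01 0 0 0.84" --pt "-0.003 0.105 0.01 0 0 0.96"

```text
time_s: 5.45
ee_pos: [543.2, -23.4, 211.9]
eef_rot: [-3.112, 0.425, 0.004]
force: [0.2, -0.1, 0.1]
grip_width: 40.2
grip_force: 0.0
```

>>> jog_arm --pt "0 0 0 0 0 0.12" --pt "0 0 0 0 0 0.24" --pt "0 0 0 0 0 0.32" --pt "0 0 0 0 0 0.32" --pt "0 0 0 0 0 0.32"

```text
time_s: 5.87
ee_pos: [543.5, -23.8, 212.2]
eef_rot: [-3.14, -0.061, 0.003]
force: [0.2, 0.4, 0.4]
grip_width: 39.9
grip_force: 0.0
```

Run:
```python
from h import *
im,c=snap('wrist','w2'); s=manip.observe(); print(s['ee_pos'],s['eef_rot'],proj(c,np.array([543.9,-25.2,143])))
a=cv2.imread('pics/w2.png');cv2.imwrite('pics/w2z.png',a[130:430,150:600])
```

```text
[543.68658867 -23.81792248 212.48317234] [-3.14052749e+00 -6.05051982e-02  2.43079895e-03] [318.52376996 255.27921001]
```

View pics/w2z.png

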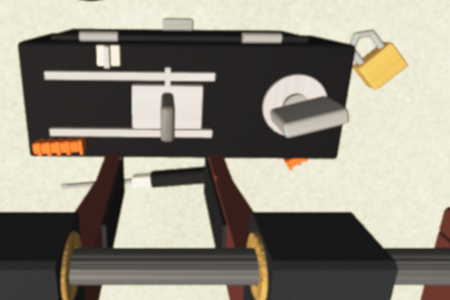

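The bar now lies about 75° round, in the free position, and the tab is at u≈317, between the fingers. I'll descend and pinch it.

>>> jog_arm --pt "0 -0.001 -0.03 0 0 0" --pt "0 -0.001 -0.06 0 0 0" --pt "0 -0.001 -0.09 0 0 0" --pt "0 -0.001 -0.103 0 0 0" --pt "0 -0.001 -0.103 0 0 0"

```text
time_s: 6.33
ee_pos: [541.2, -24.5, 106.8]
eef_rot: [-3.139, -0.061, 0.011]
force: [-1.1, 0.7, -0.3]
grip_width: 39.8
grip_force: 0.0
```

>>> jog_arm --pt "0 0 0 0 0 0" --pt "0 0 0 0 0 0" --pt "0 0 0 0 0 0" --pt "0 0 0 0 0 0" --pt "0 0 0 0 0 0" --pt "0 0 0 0 0 0" --pt "0 0 0 0 0 0" --pt "0 0 0 0 0 0" --fingers 0 --newtons 40

```text
time_s: 7.0
ee_pos: [545.3, -25.9, 111.5]
eef_rot: [3.14, 0.063, 0.003]
force: [-1.4, -4.9, 6.1]
grip_width: 10.0
grip_force: 40.0
```

>>> jog_arm --pt "0 0.006 0 0 0 0" --pt "0 0.014 0 0 0 0" --pt "-0.001 0.022 0 0 0 0" --pt "-0.001 0.03 0 0 0 0" --pt "-0.001 0.038 0 0 0 0" --pt "-0.002 0.044 0 0 0 0" --pt "-0.002 0.045 0 0 0 0" --pt "-0.002 0.045 0 0 0 0"

```text
time_s: 7.67
ee_pos: [543.9, 18.6, 111.5]
eef_rot: [3.138, 0.065, 0.005]
force: [0.9, -7.9, 5.0]
grip_width: 10.2
grip_force: 40.0
```

Run:
```python
from h import *
im,c=snap('wrist','w3'); s=manip.observe(); print(s['ee_pos'],s['force'],s['grip_force'])
im,c=snap('top','t3')
a=cv2.imread('pics/w3.png')
b=cv2.imread('pics/t3.png')[205:305,280:380]
p=proj(np.load('pics/w3.npz'),np.array([580,21,100])).astype(int); print(p)
x0=max(p[0]-60,0);y0=max(p[1]-45,0)
z=cv2.resize(a[y0:y0+90,x0:x0+120],(480,360),interpolation=cv2.INTER_CUBIC); print(x0,y0)
cv2.imwrite('pics/w3z.png',np.hstack([z,cv2.resize(b,(300,360))]))
```

```text
[543.93451997  18.43626564 111.46981169] [ 0.4443981  -8.05871621  5.05313079] 39.984639286994934
[315 225]
255 180
```

View pics/w3z.png

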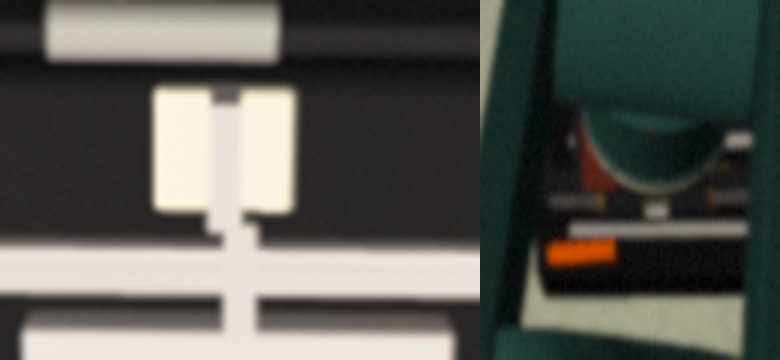

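The pointer (column 240 in the crop) is 16 px short of the rib (224). At 7.9 px/mm that is 2 mm more to pull.

>>> jog_arm --pt "0 0.001 0 0 0 0" --pt "0 0.002 0 0 0 0" --pt "0 0.002 0 0 0 0" --pt "0 0.002 0 0 0 0" --pt "0 0.002 0 0 0 0" --pt "0 0.002 0 0 0 0" --pt "0 0.002 0 0 0 0" --pt "0 0.002 0 0 0 0"

```text
time_s: 8.43
ee_pos: [543.9, 20.1, 111.5]
eef_rot: [3.138, 0.064, 0.005]
force: [0.5, -8.2, 4.0]
grip_width: 9.8
grip_force: 40.0
```

Run:
```python
from h import *
im,c=snap('wrist','w4'); s=manip.observe(); print(s['ee_pos'],s['force'],s['grip_force'])
a=cv2.imread('pics/w4.png')
cv2.imwrite('pics/w4z.png',cv2.resize(a[180:270,255:375],(480,360),interpolation=cv2.INTER_CUBIC))
```

```text
[543.89824265  20.09585256 111.47372726] [ 0.51229484 -8.0908604   5.10506301] 39.98364508152008
```

View pics/w4z.png

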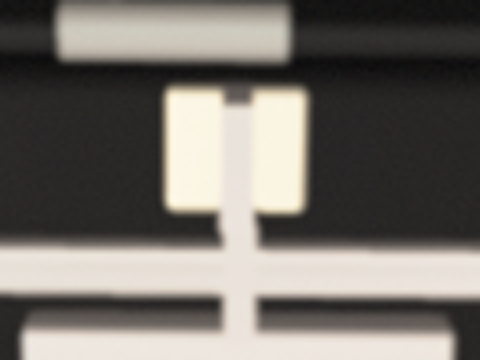

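The pointer (240) and rib (236) now line up to about 0.5 mm, with the slide held against its spring. I'm handing in.

```bash
python3 -c "
from h import *
print(ticket.sign_off())"
```

```text
the job is handed in; nothing more can be done
None
```

The turn is in its free position, and the fingers are still holding the slide with its pointer within about 0.5 mm of the mark's rib; the job is handed in, but no verdict was shown.

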